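Sweep the sound lozenges into the counting tray's trough and shut the cover

ROBOT

A 6-joint arm with a two-finger parallel gripper is mounted at the origin on a cart in front of the work surface, level with it; the furniture and walls round the work are solid. World frame = base frame: x ahead of the robot, y to its left, z up, the work surface at z = 0. Lengths are in mm, angles in rad, forces in N, time in s.
With the tool pointing down it reaches from about 275 to 750 mm from the base axis. Payload 10.2 kg.
Tool frame: the origin (TCP) lies midway between the tips of the shut fingers; the grasp point (between the pads) lies 19 mm behind it; z points along the fingers, y is the line along which they close (so a half turn about z gives the same grasp; the last joint's range is limited). The gripper opens to 85 mm and grips with 20 to 120 N. Pads are 22 mm wide; open, the fingers measure 114 mm over their backs; the gripper's body (76 mm by 85 mm) begins 54 mm behind the grasp point. The pads swing forward as they close: fully open they stand 13 mm farther back than shut.
Start: joints at [1.018, 0.313, 1.498, -0, 1.331, -0.223], TCP at [170.036, 496.708, 231.294] pointing down, gripper open.
Joint ranges: [-2.94, 2.94], [-0.97, 2.17], [0.19, 2.56], [-1.23, 4.37], [0.02, 3.11], [-2.88, 2.88]. Speed limits (rad/s): [2.39, 2.39, 3.01, 3.14, 3.14, 3.14].

INTERFACE

Orientations are given as a unit quaternion [w, x, y, z].
In Python, from rig import sense, capture, finish_job, find_in, place_of gives the robot as it stands. The module is installed in compiled form; this text tells all that it offers.
- The arm moves only by the shell command python3 -m jog 'ROWS' [FORCE]. ROWS is JSON, a list of rows, each an object of numbers: "tx", "ty", "tz": the shift along the tool's x, y, z in mm; "ax", "ay", "az": the turn, a rotation vector about the tool's x, y, z in rad; "jaw": the closure, from -1 (fully open) to 1 (shut), so that 0 is half open. In form: [{"tx": .., "ty": .., "tz": .., "ax": .., "ay": .., "az": .., "jaw": ..}, ...]. A call has 1 to 5 rows; each row shifts and turns the commanded pose from where the row before left it, along the tool's axes as they then stand; what a row does not reach is not made up. A row lasts 1/8 s, in which the tool goes at most 62.5 mm and 10.7 degrees, less where a joint would pass 70% of its speed; a pose out of reach is approached as far as the arm can. A call with a gripper value outside its range is refused whole. The fingers move at their own pace and stop on an object; FORCE is the grip in N (left out, the last holds). Time passes only in rows, so rows that do not move let the fingers close. It gives the time, the measured TCP pose, the force, the opening and the grip force at its end, in the units of the state.
- sense(): the state, without advancing time (a new reading comes with each control period).
- capture(name): name is "scene" or "top"; returns a dict with "color" (420x560x3 uint8, red, green, blue), "depth" (420x560 float32, mm along the optical axis (not along the pixel's ray), 0 where there is no reading), "fx", "fy", "cx", "cy" (pixels), "camera_from_world" (4x4, takes a point from world to camera coordinates). Camera axes: x right, y up, looking along -z (the intrinsics and any distortion apply to the point x, -y, -z); pixel columns grow to the right and rows downward; lengths in mm; the calibration is good to about 2 mm. A picture is of the moment at which its call begins.
- finish_job(): hands the job in; it is judged then, once.
Trained networks look in the newest picture that a camera, given by its name, has taken for a name from the list of things; names that differ only in an ending like _2 or _b are one class to them, and where a whole thing is asked for, a point or a joint stands for the part that bears it (a point fixed in the world has none). Each returns a list of dicts, best first, with "conf" (0 to 1); they miss things now and then, are a little off and sometimes report something else, mostly with a low value. They report only what shows in the picture. A call takes as long as a camera call. They do not tell look-alikes from the thing itself.
- find_in(query, camera): "centre" ([column, row] in pixels, amid what is visible of it).
- place_of(query, camera): "centre" ([column, row] in pixels: a listed point, or the origin of a listed thing).
The state is a dict: "time_s": time; "joints": joint angles; "dq": joint speeds; "tau": joint torques, N m; "eef_pos": TCP position; "ee_rot": TCP orientation; "force": force on the tool from outside, world axes, zero at the start; "wrist_torque": the same for the moment, N m; "grip_width": opening from 0.0 (shut) to 1.0 (fully open); "grip_force": force on a finger pad.
Only numpy, scipy, OpenCV 4.12 (cv2) and the standard library are available. Lean on these libraries where they do the work, as an engineer would, in place of code of your own. Each camera call takes 0.05 s, during which the arm holds its last target. There are 200 camera calls.

TASK

On the blue counting tray, sweep the four whole amber lozenges across the deck with the fingers so that they drop into the trough along the tray's left side, and leave the broken one on the deck as a reject. Then push the trough's white cover over and press it fully shut. Slide them only: do not pick any lozenge up, and leave the jars, the pocket scale and the scoop round the tray where they stand.

Things in the scene. Friction and masses are not known exactly. Their poses are not given: they have to be found in the camera images.
- count_tray: Blue moulded counting tray, 210 mm (its x) by 224 mm (its y), standing firm: it does not slide. Origin at the centre of its underside on the table; z up, y across the deck to the trough (to the robot's left, within 0.3 rad), x away from the robot. All positions below called tray x, y are from this origin. At its near end the trough has a pouring lip.
- deck (a point): Centre of the tray's flat deck, 34 mm above the table (axes as the tray's). The deck spans tray x -100 to +100, y -109 to +60 mm. A rim 10 mm higher and 5 mm thick runs along its right, near and far sides, none at the trough. The five pieces start in lanes at about tray x -76, -38, 0, 38 and 76 mm, any piece in any lane, with y from -55 to +25 mm.
- trough_floor (a point): Centre of the trough's floor, 8 mm above the table, 26 mm below the deck. The trough runs along the deck's left edge and spans tray x -100 to +100, y +60 to +106 mm; the hinge of its cover lies along its outer wall.
- cover (a joint): White cover of the trough: 0 is fully shut, flat over the trough; it grows as the free edge goes up and outward, to a stop at 2.0 rad. It starts at 1.72 to 1.95 rad, leaning outward. The hinge is stiff (0.03 N m): the cover stays where it is left; about 1 N at its edge moves it. Its axis runs along the tray's x at tray y +109.5 mm, 36.5 mm above the table.
- cover_edge (a point): Middle of the cover's free edge, 53.5 mm from the hinge axis. The cover is a plate 196 mm long (tray x), 55 mm wide, 3 mm thick, with a lip 3 mm high on its upper side along the free edge and both ends. Open, the edge stands about 90 mm above the table; shut, it lies on the deck's left edge and the plate's top is 38.5 mm above the table.
- lozenge_1: A whole amber lozenge, a plain disc 26 mm in diameter and 10 mm thick, 11 to 17 g, lying flat on the tray's deck. Origin at the centre of its underside. It slides when pushed at its rim and drops into the trough once its centre is past the deck's left edge.
- lozenge_2: A whole amber lozenge, a plain disc 26 mm in diameter and 10 mm thick, 11 to 17 g, lying flat on the tray's deck. Origin at the centre of its underside. It slides when pushed at its rim and drops into the trough once its centre is past the deck's left edge.
- lozenge_3: A whole amber lozenge, a plain disc 26 mm in diameter and 10 mm thick, 11 to 17 g, lying flat on the tray's deck. Origin at the centre of its underside. It slides when pushed at its rim and drops into the trough once its centre is past the deck's left edge.
- lozenge_4: A whole amber lozenge, a plain disc 26 mm in diameter and 10 mm thick, 11 to 17 g, lying flat on the tray's deck. Origin at the centre of its underside. It slides when pushed at its rim and drops into the trough once its centre is past the deck's left edge.
- broken_lozenge: The reject: a broken amber lozenge, just over half a disc (26 mm long, 14 mm wide, 10 mm thick, 10 g), lying flat on the deck. Origin about the middle of its underside.
- jar_black_lid: Bystander: glass jar with black lid, 50 mm in diameter, 56 mm high, beyond the tray. Origin at the centre of its underside.
- jar_white_lid: Bystander: glass jar with white lid, 50 mm in diameter, 56 mm high, beyond the tray. Origin at the centre of its underside.
- pocket_scale: Bystander: flat black pocket scale with a clear lid, 123 x 74 x 19 mm, right of the tray. Origin at the centre of its underside.
- scoop_white: Bystander: small white measuring scoop, 109 x 48 x 26 mm, right of the tray. Origin at the centre of its underside.
Mind the look-alikes: they are no part of the job. What is shaped like the lozenge_3 but black or turquoise is not meant.

How it is judged:
By the outcome, as a careful person would: the job done as asked, in the order asked, and still so for the second after the job is handed in, with the robot touching nothing.
It also fails if it takes over 51 s, if anything falls off the work surface, if the arm or the gripper's body presses on something with over 40 N, if the wrist force passes 120 N, or if a joint passes its speed limit or range.

## Working session

There is one attempt and no reset: what is moved stays moved. The work goes in short steps, Python scripts to look and compute and a shell command to move; the robot and the scene stay as the last step left them, time stands still between calls to the robot, and variables do not carry over. Pictures are saved under pics/ and viewed, at most 10 in all, crops included, and the job is handed in when it is done.

```bash
mkdir -p pics; cat > h.py <<'E'
import numpy as np, cv2
from rig import sense, capture, finish_job, find_in, place_of
def pt(c,uv,z=None):
    """world point of pixel; at height z if given, else by depth"""
    u,v=uv; M=np.linalg.inv(c["camera_from_world"])
    r=np.array([(u-c["cx"])/c["fx"],-(v-c["cy"])/c["fy"],-1.])
    if z is None: d=np.median(c["depth"][int(v)-1:int(v)+2,int(u)-1:int(u)+2])
    else: d=(z-M[2,3])/(M[2,:3]@r)
    return M[:3,:3]@(r*d)+M[:3,3]
def save(c,n): cv2.imwrite("pics/"+n+".png",cv2.cvtColor(c["color"],cv2.COLOR_RGB2BGR))
E
python3 - <<'E'
from h import *
np.set_printoptions(precision=1,suppress=True)
s=sense(); print(s["time_s"],s["eef_pos"],s["ee_rot"],s["force"])
for n in("top","scene"):
    c=capture(n); save(c,n+"0")
    for q in("count_tray","deck","trough_floor","cover_edge","lozenge_1","broken_lozenge"):
        for d in place_of(q,n)[:6]:
            print(n,q,d["conf"],np.array(d["centre"]),pt(c,d["centre"]),pt(c,d["centre"],44 if 'loz' in q else 34))
E
```

```text
0.0 [169.9 496.5 230.7] [-0.   0.2  1.  -0. ] [ 0.5 -0.5 -0.2]
top count_tray 0.56 [284.2 235.5] [511.7 156.8  43.3] [511.9 156.5  34. ]
top deck 0.89 [298.  232.9] [516.4 133.6  33.6] [516.4 133.7  34. ]
top trough_floor 0.97 [236.2 241.3] [501.9 237.3   8.4] [501.6 235.8  34. ]
top trough_floor 0.36 [282.8 189.5] [587.3 159.6  43.8] [588.4 159.4  34. ]
top cover_edge 0.68 [222.5 145.2] [657.5 258.8  56.5] [661.9 260.8  34. ]
top cover_edge 0.66 [210.5 241.2] [500.8 272.2  89.2] [501.4 278.2  34. ]
top lozenge_1 0.78 [291.4 280.3] [438.9 144.6  44.3] [438.8 144.6  44. ]
top lozenge_1 0.66 [285.5 238.4] [506.9 154.6  43.4] [506.9 154.7  44. ]
top lozenge_1 0.6 [289.8 258.3] [474.5 147.4  43.3] [474.5 147.4  44. ]
top lozenge_1 0.52 [178.2 301.7] [399.5 333.6   9. ] [403.1 327.8  44. ]
top lozenge_1 0.47 [175.4 268.9] [454.5 339.2  10.4] [455.9 333.4  44. ]
top lozenge_1 0.44 [284.8 190.9] [585.  156.4  44.7] [585.  156.3  44. ]
top broken_lozenge 0.48 [295.2 213.4] [548.1 139.   44.1] [548.1 139.   44. ]
scene count_tray 0.97 [294.8 233.8] [484.1 181.7  34.1] [484.3 181.6  34. ]
scene deck 0.68 [305.8 212.4] [527.  122.5  34.5] [527.6 122.1  34. ]
scene deck 0.54 [297.7 232.8] [484.1 174.7  33.5] [483.6 175.2  34. ]
scene trough_floor 0.96 [265.9 248.4] [456.9 265.7  58.1] [480.  251.2  34. ]
scene lozenge_1 0.51 [311.3 228. ] [470.3 152.7  44.7] [470.9 152.2  44. ]
scene lozenge_1 0.5 [328.3 236.3] [432.3 141.6  44.9] [433.1 140.9  44. ]
scene lozenge_1 0.48 [297.1 221.9] [502.1 163.3  43.7] [501.8 163.6  44. ]
```

```bash
python3 - <<'E'
from h import *
i=cv2.imread("pics/top0.png"); cv2.imwrite("pics/top0c.png",cv2.resize(i[110:360,130:430],None,fx=2.4,fy=2.4,interpolation=cv2.INTER_CUBIC))
E
```

```text
(no output)
```

View pics/top0c.png

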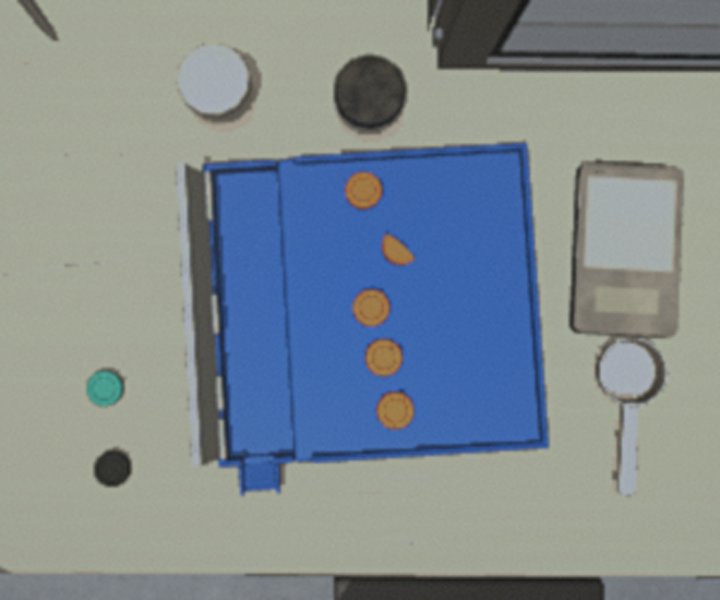

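View pics/scene0.png

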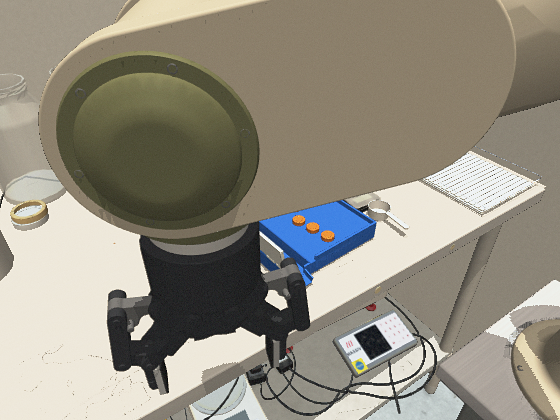

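The close-up shows four whole discs at crop pixels (364,190), (371,307), (384,357) and (395,410), and the broken one at (397,249), so it lies in lane +38. The cover stands open on the left. Turquoise and black look-alikes sit off the tray. The scene view only confirms this, as the arm hides most of it.

```bash
cat >> h.py <<'E'
def cloud(c):
    v,u=np.mgrid[:420,:560]; d=c["depth"]; M=np.linalg.inv(c["camera_from_world"])
    P=np.stack([(u-c["cx"])/c["fx"]*d,-(v-c["cy"])/c["fy"]*d,-d],-1)
    return P@M[:3,:3].T+M[:3,3]
E
python3 - <<'E'
from h import *
np.set_printoptions(precision=1,suppress=True)
c=capture("top"); P=cloud(c); h=cv2.cvtColor(c["color"],cv2.COLOR_RGB2HSV)
ok=(c["depth"]>0)&(P[...,0]>350)&(P[...,0]<680)&(P[...,1]>0)&(P[...,1]<300)
blue=(abs(h[...,0].astype(int)-110)<12)&(h[...,1]>120)&ok
D=P[blue&(abs(P[...,2]-34)<2.5)]; print(len(D),np.median(D[:,2]))
m=np.zeros((420,560),np.uint8);m[blue&(P[...,2]>30)]=255
r=cv2.minAreaRect(D[:,:2].astype(np.float32)); print("deck",r); print(cv2.boxPoints(r))
r=cv2.minAreaRect(P[blue&(P[...,2]>40)&(P[...,2]<47)][:,:2].astype(np.float32)); print("rim",r,cv2.boxPoints(r))
o=((h[...,0]<25)&(h[...,1]>110)&ok&(P[...,2]>38)).astype(np.uint8)
n,l,st,ce=cv2.connectedComponentsWithStats(o)
for i in range(1,n):
    if st[i,4]>20: print(st[i,4],ce[i],pt(c,ce[i],44),np.median(P[l==i][:,2]))
s=sense();from scipy.spatial.transform import Rotation as R
q=s["ee_rot"];print(R.from_quat([q[1],q[2],q[3],q[0]]).as_matrix())
E
```

```text
10223 34.35527892789514
deck ((510.0620422363281, 156.18246459960938), (208.01544189453125, 219.93753051757812), 3.658780813217163)
[[399.2 259.3]
 [413.3  39.8]
 [620.9  53.1]
 [606.8 272.6]]
rim ((512.7860717773438, 123.20113372802734), (208.35520935058594, 160.22657775878906), 4.173340320587158) [[403.1 195.5]
 [414.7  35.7]
 [622.5  50.9]
 [610.9 210.7]]
163 [281.1 188.8] [588.4 162.4  44. ] 44.09495587088077
87 [294.4 214.2] [546.7 140.2  44. ] 44.499661708576355
159 [284.3 237.6] [508.1 156.7  44. ] 44.06427389465932
164 [289.5 258.5] [474.2 147.9  44. ] 43.86145791645367
163 [294.1 280.5] [438.5 140.1  44. ] 43.966787517779835
[[-0.9  0.3 -0. ]
 [ 0.3  0.9 -0. ]
 [ 0.  -0.  -1. ]]
```

```bash
cat >> h.py <<'E'
from scipy.spatial.transform import Rotation as R
C=np.array([511.,156.,0]); YAW=.067
def tray(p): return R.from_euler('z',-YAW).apply(np.array(p)-C)
def st():
    s=sense(); q=s["ee_rot"]; m=R.from_quat([q[1],q[2],q[3],q[0]])
    des=R.from_matrix(np.array([[-np.cos(YAW),-np.sin(YAW),0],[-np.sin(YAW),np.cos(YAW),0],[0,0,-1]]).T)
    print("t",round(s["time_s"],2),"tray",tray(s["eef_pos"]).round(1),"turn needed",(m.inv()*des).as_rotvec().round(3),"F",np.round(s["force"],1),"w",round(s["grip_width"],2))
E
python3 -c "from h import *;st()"
```

```text
t 0.75 tray [-317.4  362.8  231.3] turn needed [-0.    -0.    -0.397] F [-0.7  0.  -0. ] w 1.0
```

```bash
python3 -m jog '[{"az":-0.133,"jaw":1},{"az":-0.132,"jaw":1},{"az":-0.132,"jaw":1},{"tx":-22,"ty":-37,"jaw":1},{"tx":-22,"ty":-37,"jaw":1}]' 40 >/dev/null; python3 -m jog '[{"tx":-22,"ty":-37,"jaw":1},{"tx":-22,"ty":-37,"jaw":1},{"tx":-22,"ty":-37,"jaw":1},{"tx":-22,"ty":-37,"jaw":1},{"tx":-22,"ty":-37,"jaw":1}]' >/dev/null;  python3 -m jog '[{"tx":-22,"ty":-37,"jaw":1},{"tx":-22,"ty":-37,"jaw":1},{"tx":-22,"ty":-37,"jaw":1},{"tx":-22,"ty":-37,"jaw":1},{"jaw":1}]'; python3 -c "from h import *;st()"
```

```text
t 0.75 tray [-317.4  362.8  231.3] turn needed [-0.    -0.    -0.397] F [-0.7  0.  -0. ] w 1.0schema error: expected keys tx, ty, tz, ax, ay, az, jaw
schema error: expected keys tx, ty, tz, ax, ay, az, jaw
schema error: expected keys tx, ty, tz, ax, ay, az, jaw
```

All seven keys are needed in each row.

```bash
python3 -m jog '[{"tx":0,"ty":0,"tz":0,"ax":0,"ay":0,"az":-0.133,"jaw":1},{"tx":0,"ty":0,"tz":0,"ax":0,"ay":0,"az":-0.132,"jaw":1},{"tx":0,"ty":0,"tz":0,"ax":0,"ay":0,"az":-0.132,"jaw":1},{"tx":-22,"ty":-37,"tz":0,"ax":0,"ay":0,"az":0,"jaw":1},{"tx":-22,"ty":-37,"tz":0,"ax":0,"ay":0,"az":0,"jaw":1}]' 40 && python3 -m jog '[{"tx":-22,"ty":-37,"tz":0,"ax":0,"ay":0,"az":0,"jaw":1},{"tx":-22,"ty":-37,"tz":0,"ax":0,"ay":0,"az":0,"jaw":1},{"tx":-22,"ty":-37,"tz":0,"ax":0,"ay":0,"az":0,"jaw":1},{"tx":-22,"ty":-37,"tz":0,"ax":0,"ay":0,"az":0,"jaw":1},{"tx":-22,"ty":-37,"tz":0,"ax":0,"ay":0,"az":0,"jaw":1}]' >/dev/null &&  python3 -m jog '[{"tx":-22,"ty":-37,"tz":0,"ax":0,"ay":0,"az":0,"jaw":1},{"tx":-22,"ty":-37,"tz":0,"ax":0,"ay":0,"az":0,"jaw":1},{"tx":-22,"ty":-37,"tz":0,"ax":0,"ay":0,"az":0,"jaw":1},{"tx":-22,"ty":-37,"tz":0,"ax":0,"ay":0,"az":0,"jaw":1},{"tx":0,"ty":0,"tz":0,"ax":0,"ay":0,"az":0,"jaw":1}]'; python3 -c "from h import *;st()"
```

```text
time_s: 1.38
eef_pos: [219.3, 425.0, 231.2]
ee_rot: [0.0, -0.034, 0.999, -0.0]
force: [1.1, 0.9, 0.4]
grip_width: -0.0
grip_force: 0.0
time_s: 2.62
eef_pos: [439.9, 105.0, 231.1]
ee_rot: [-0.0, -0.032, 0.999, -0.0]
force: [0.0, 0.7, 0.2]
grip_width: 0.0
grip_force: 0.0
t 2.62 tray [-74.4 -46.1 231.1] turn needed [-0.    -0.    -0.003] F [0.  0.7 0.2] w 0.0
```

```bash
python3 -m jog '[{"tx":-1,"ty":-4,"tz":50,"ax":0,"ay":0,"az":0,"jaw":1},{"tx":0,"ty":0,"tz":50,"ax":0,"ay":0,"az":0,"jaw":1},{"tx":0,"ty":0,"tz":50,"ax":0,"ay":0,"az":0,"jaw":1},{"tx":0,"ty":0,"tz":30,"ax":0,"ay":0,"az":0,"jaw":1},{"tx":0,"ty":0,"tz":13,"ax":0,"ay":0,"az":0,"jaw":1}]' && python3 - <<'E'
from h import *
st()
c=capture("scene"); save(c,"s1"); i=cv2.imread("pics/s1.png"); cv2.imwrite("pics/s1c.png",cv2.resize(i[80:330,150:450],None,fx=2.4,fy=2.4))
E
```

```text
time_s: 3.25
eef_pos: [439.2, 103.5, 37.2]
ee_rot: [-0.001, -0.034, 0.999, 0.0]
force: [0.8, -0.4, 0.9]
grip_width: -0.003
grip_force: 0.0
t 3.25 tray [-75.2 -47.5  37.2] turn needed [ 0.    -0.002  0.001] F [ 0.8 -0.4  0.9] w -0.0
```

View pics/s1c.png

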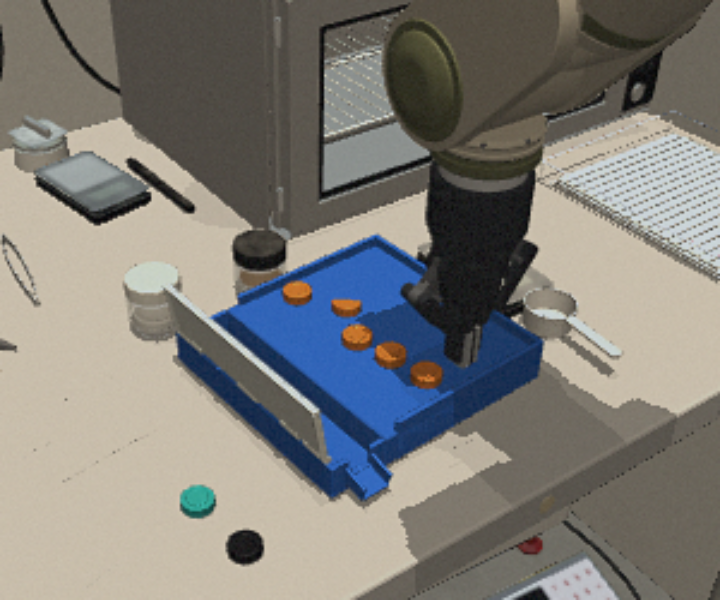

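Fingers are at (465,345), right behind the nearest lozenge at (426,375), with clear room between. Now the first sweep.

```bash
python3 -m jog '[{"tx":-2,"ty":12,"tz":0,"ax":0,"ay":0,"az":0,"jaw":1},{"tx":0,"ty":11,"tz":0,"ax":0,"ay":0,"az":0,"jaw":1},{"tx":0,"ty":12,"tz":0,"ax":0,"ay":0,"az":0,"jaw":1},{"tx":0,"ty":12,"tz":0,"ax":0,"ay":0,"az":0,"jaw":1},{"tx":0,"ty":12,"tz":0,"ax":0,"ay":0,"az":0,"jaw":1}]' && python3 -m jog '[{"tx":0,"ty":12,"tz":0,"ax":0,"ay":0,"az":0,"jaw":1},{"tx":0,"ty":12,"tz":0,"ax":0,"ay":0,"az":0,"jaw":1},{"tx":0,"ty":12,"tz":0,"ax":0,"ay":0,"az":0,"jaw":1},{"tx":0,"ty":10,"tz":0,"ax":0,"ay":0,"az":0,"jaw":1},{"tx":0,"ty":0,"tz":-30,"ax":0,"ay":0,"az":0,"jaw":1}]' && python3 - <<'E'
from h import *
st()
c=capture("scene"); save(c,"s2"); i=cv2.imread("pics/s2.png"); cv2.imwrite("pics/s2c.png",cv2.resize(i[160:310,190:400],None,fx=3,fy=3))
E
```

```text
time_s: 3.92
eef_pos: [438.1, 162.9, 38.4]
ee_rot: [0.0, -0.034, 0.999, 0.0]
force: [0.4, 0.1, -0.1]
grip_width: 0.003
grip_force: 0.1
time_s: 4.55
eef_pos: [433.8, 208.4, 67.2]
ee_rot: [-0.002, -0.034, 0.999, -0.0]
force: [0.4, 0.3, -0.4]
grip_width: 0.001
grip_force: 0.0
t 4.55 tray [-73.5  57.5  67.2] turn needed [-0.001 -0.004  0.001] F [ 0.4  0.3 -0.4] w 0.0
```

View pics/s2c.png

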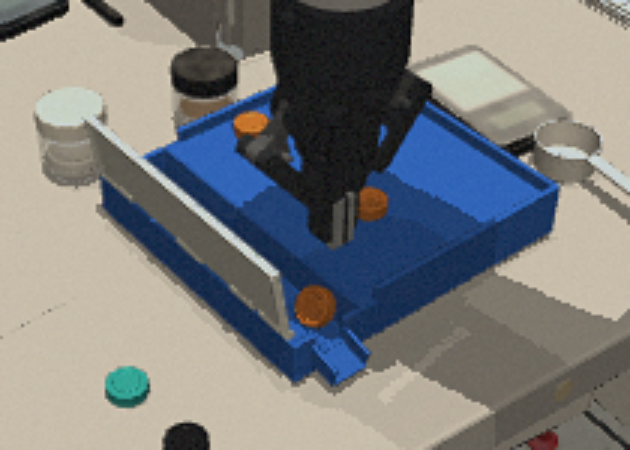

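The lozenge is in the trough near the lip at (315,305), still tilted, perhaps mid-fall. Next are lanes −38 and 0.

```bash
python3 -m jog '[{"tx":-12,"ty":-34,"tz":0,"ax":0,"ay":0,"az":0,"jaw":1},{"tx":-12,"ty":-34,"tz":0,"ax":0,"ay":0,"az":0,"jaw":1},{"tx":-12,"ty":-34,"tz":0,"ax":0,"ay":0,"az":0,"jaw":1},{"tx":0,"ty":0,"tz":20,"ax":0,"ay":0,"az":0,"jaw":1},{"tx":0,"ty":0,"tz":10,"ax":0,"ay":0,"az":0,"jaw":1}]' && python3 -m jog '[{"tx":0,"ty":12,"tz":0,"ax":0,"ay":0,"az":0,"jaw":1},{"tx":0,"ty":12,"tz":0,"ax":0,"ay":0,"az":0,"jaw":1},{"tx":0,"ty":12,"tz":0,"ax":0,"ay":0,"az":0,"jaw":1},{"tx":0,"ty":12,"tz":0,"ax":0,"ay":0,"az":0,"jaw":1},{"tx":0,"ty":12,"tz":0,"ax":0,"ay":0,"az":0,"jaw":1}]' && python3 -m jog '[{"tx":0,"ty":12,"tz":0,"ax":0,"ay":0,"az":0,"jaw":1},{"tx":0,"ty":12,"tz":0,"ax":0,"ay":0,"az":0,"jaw":1},{"tx":0,"ty":12,"tz":0,"ax":0,"ay":0,"az":0,"jaw":1},{"tx":0,"ty":6,"tz":0,"ax":0,"ay":0,"az":0,"jaw":1},{"tx":0,"ty":0,"tz":-30,"ax":0,"ay":0,"az":0,"jaw":1}]' && python3 - <<'E'
from h import *
st()
c=capture("top"); print([(np.round(d["conf"],2),tray(pt(c,d["centre"])).round(0)) for d in place_of("lozenge_1","top")])
E
```

```text
time_s: 5.22
eef_pos: [477.5, 108.5, 37.5]
ee_rot: [-0.001, -0.033, 0.999, 0.0]
force: [-0.4, -0.1, -0.1]
grip_width: 0.002
grip_force: 0.0
time_s: 5.85
eef_pos: [473.7, 169.4, 38.4]
ee_rot: [0.0, -0.034, 0.999, -0.0]
force: [-0.7, 0.2, 0.5]
grip_width: -0.001
grip_force: 0.1
time_s: 6.48
eef_pos: [469.7, 210.5, 67.1]
ee_rot: [-0.002, -0.034, 0.999, -0.0]
force: [0.4, 1.0, -0.1]
grip_width: 0.002
grip_force: 0.0
t 6.47 tray [-37.5  57.1  67.1] turn needed [-0.001 -0.004  0.001] F [ 0.4  1.  -0.1] w 0.0
[(np.float64(0.69), array([-46., 190.,  10.])), (np.float64(0.66), array([75., -1., 44.])), (np.float64(0.48), array([-104.,  184.,   10.])), (np.float64(0.37), array([ 38., -25.,  44.]))]
```

```bash
python3 -m jog '[{"tx":-11,"ty":-32,"tz":0,"ax":0,"ay":0,"az":0,"jaw":1},{"tx":-12,"ty":-32,"tz":0,"ax":0,"ay":0,"az":0,"jaw":1},{"tx":-12,"ty":-32,"tz":0,"ax":0,"ay":0,"az":0,"jaw":1},{"tx":0,"ty":0,"tz":20,"ax":0,"ay":0,"az":0,"jaw":1},{"tx":0,"ty":0,"tz":10,"ax":0,"ay":0,"az":0,"jaw":1}]' && python3 -m jog '[{"tx":0,"ty":12,"tz":0,"ax":0,"ay":0,"az":0,"jaw":1},{"tx":0,"ty":12,"tz":0,"ax":0,"ay":0,"az":0,"jaw":1},{"tx":0,"ty":12,"tz":0,"ax":0,"ay":0,"az":0,"jaw":1},{"tx":0,"ty":12,"tz":0,"ax":0,"ay":0,"az":0,"jaw":1},{"tx":0,"ty":12,"tz":0,"ax":0,"ay":0,"az":0,"jaw":1}]' && python3 -m jog '[{"tx":0,"ty":12,"tz":0,"ax":0,"ay":0,"az":0,"jaw":1},{"tx":0,"ty":12,"tz":0,"ax":0,"ay":0,"az":0,"jaw":1},{"tx":0,"ty":12,"tz":0,"ax":0,"ay":0,"az":0,"jaw":1},{"tx":0,"ty":0,"tz":0,"ax":0,"ay":0,"az":0,"jaw":1},{"tx":0,"ty":0,"tz":-30,"ax":0,"ay":0,"az":0,"jaw":1}]' && python3 -c "from h import *;st()"
```

```text
time_s: 7.2
eef_pos: [511.8, 116.6, 37.0]
ee_rot: [-0.001, -0.033, 0.999, 0.0]
force: [0.1, 0.0, -0.2]
grip_width: -0.003
grip_force: 0.0
time_s: 7.82
eef_pos: [508.3, 177.7, 38.5]
ee_rot: [0.0, -0.034, 0.999, 0.0]
force: [-0.3, -0.2, 0.0]
grip_width: -0.006
grip_force: 0.1
time_s: 8.45
eef_pos: [504.7, 212.3, 66.9]
ee_rot: [-0.002, -0.034, 0.999, -0.0]
force: [1.3, 0.6, 0.7]
grip_width: 0.0
grip_force: 0.0
t 8.45 tray [-2.6 56.6 66.9] turn needed [-0.001 -0.004  0.   ] F [1.3 0.6 0.7] w 0.0
```

```bash
python3 -m jog '[{"tx":-27,"ty":-33,"tz":0,"ax":0,"ay":0,"az":0,"jaw":1},{"tx":-27,"ty":-33,"tz":0,"ax":0,"ay":0,"az":0,"jaw":1},{"tx":-26,"ty":-32,"tz":0,"ax":0,"ay":0,"az":0,"jaw":1},{"tx":0,"ty":0,"tz":20,"ax":0,"ay":0,"az":0,"jaw":1},{"tx":0,"ty":0,"tz":10,"ax":0,"ay":0,"az":0,"jaw":1}]' && python3 -m jog '[{"tx":0,"ty":12,"tz":0,"ax":0,"ay":0,"az":0,"jaw":1},{"tx":0,"ty":12,"tz":0,"ax":0,"ay":0,"az":0,"jaw":1},{"tx":0,"ty":12,"tz":0,"ax":0,"ay":0,"az":0,"jaw":1},{"tx":0,"ty":12,"tz":0,"ax":0,"ay":0,"az":0,"jaw":1},{"tx":0,"ty":12,"tz":0,"ax":0,"ay":0,"az":0,"jaw":1}]' && python3 -m jog '[{"tx":0,"ty":12,"tz":0,"ax":0,"ay":0,"az":0,"jaw":1},{"tx":0,"ty":12,"tz":0,"ax":0,"ay":0,"az":0,"jaw":1},{"tx":0,"ty":12,"tz":0,"ax":0,"ay":0,"az":0,"jaw":1},{"tx":0,"ty":2,"tz":0,"ax":0,"ay":0,"az":0,"jaw":1},{"tx":0,"ty":0,"tz":-30,"ax":0,"ay":0,"az":0,"jaw":1}]' && python3 -c "from h import *;st()"
```

```text
time_s: 9.07
eef_pos: [591.8, 119.6, 37.2]
ee_rot: [-0.001, -0.033, 0.999, 0.0]
force: [-0.7, 0.2, -0.3]
grip_width: -0.0
grip_force: 0.0
time_s: 9.7
eef_pos: [588.2, 181.1, 38.5]
ee_rot: [0.0, -0.034, 0.999, 0.0]
force: [0.4, -0.3, 0.5]
grip_width: 0.002
grip_force: 0.1
time_s: 10.32
eef_pos: [584.4, 217.8, 66.6]
ee_rot: [-0.002, -0.034, 0.999, -0.0]
force: [0.2, 0.2, 0.7]
grip_width: -0.002
grip_force: 0.0
t 10.32 tray [77.4 56.8 66.6] turn needed [-0.001 -0.005  0.   ] F [0.2 0.2 0.7] w -0.0
```

```bash
python3 -m jog '[{"tx":0,"ty":0,"tz":-50,"ax":0,"ay":0,"az":0,"jaw":1},{"tx":0,"ty":-50,"tz":-50,"ax":0,"ay":0,"az":0,"jaw":1},{"tx":0,"ty":-55,"tz":-20,"ax":0,"ay":0,"az":0,"jaw":1},{"tx":0,"ty":-55,"tz":0,"ax":0,"ay":0,"az":0,"jaw":1},{"tx":0,"ty":0,"tz":0,"ax":0,"ay":0,"az":0,"jaw":1}]' && python3 - <<'E'
from h import *
st()
c=capture("top"); save(c,"t3"); i=cv2.imread("pics/t3.png"); cv2.imwrite("pics/t3c.png",cv2.resize(i[150:330,150:370],None,fx=3.3,fy=3.3,interpolation=cv2.INTER_CUBIC))
P=cloud(c); h=cv2.cvtColor(c["color"],cv2.COLOR_RGB2HSV)
o=((h[...,0]<25)&(h[...,1]>110)).astype(np.uint8)
n,l,s,ce=cv2.connectedComponentsWithStats(o)
for k in range(1,n):
    if s[k,4]>20: 
        z=np.median(P[l==k][:,2]); print(s[k,4],ce[k],tray(pt(c,ce[k],z)).round(1),np.percentile(P[l==k][:,2],[5,95]).round(1))
E
```

```text
time_s: 10.95
eef_pos: [596.3, 60.5, 182.7]
ee_rot: [0.0, -0.031, 1.0, -0.0]
force: [0.1, 1.2, -1.3]
grip_width: 0.005
grip_force: 0.0
t 10.95 tray [  78.7 -101.   182.7] turn needed [-0.001  0.    -0.005] F [ 0.1  1.2 -1.3] w 0.01
363 [555.22589532  18.74380165] [ 234.4 -330.   302. ] [295.1 307. ]
132 [239.90151515 192.84090909] [76.7 70.1 27.6] [18.1 33.5]
87 [294.54022989 214.18390805] [ 34.6 -18.3  44. ] [42.  46.7]
136 [242.38970588 239.625     ] [-1.7 70.2 27.4] [17.4 32.9]
136 [243.69117647 261.22794118] [-37.6  70.   27.2] [18.1 33.6]
135 [244.97777778 283.82222222] [-75.   70.   26.8] [17.4 33.2]
```

View pics/t3c.png

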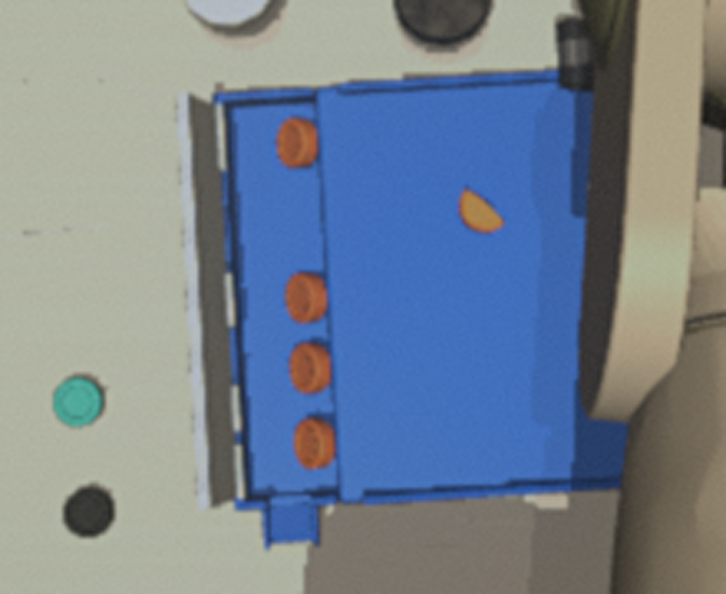

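All four lozenges are in the trough at crop (297,142), (306,297), (310,368) and (314,443). They lean on the deck wall with tops at about 33.5 mm, below the cover's underside at 35.5 mm. The broken one is still at (480,210). Now the cover, approached from outside it.

```bash
python3 -m jog '[{"tx":15,"ty":50,"tz":0,"ax":0,"ay":0,"az":0,"jaw":1},{"tx":16,"ty":52,"tz":0,"ax":0,"ay":0,"az":0,"jaw":1},{"tx":16,"ty":52,"tz":0,"ax":0,"ay":0,"az":0,"jaw":1},{"tx":16,"ty":52,"tz":0,"ax":0,"ay":0,"az":0,"jaw":1},{"tx":15,"ty":52,"tz":0,"ax":0,"ay":0,"az":0,"jaw":1}]' && python3 -m jog '[{"tx":0,"ty":0,"tz":0,"ax":0,"ay":0,"az":0,"jaw":1},{"tx":0,"ty":0,"tz":40,"ax":0,"ay":0,"az":0,"jaw":1},{"tx":0,"ty":0,"tz":40,"ax":0,"ay":0,"az":0,"jaw":1},{"tx":0,"ty":0,"tz":34,"ax":0,"ay":0,"az":0,"jaw":1},{"tx":0,"ty":0,"tz":0,"ax":0,"ay":0,"az":0,"jaw":1}]' && python3 -c "from h import *;st()"
```

```text
time_s: 11.62
eef_pos: [499.3, 319.0, 182.5]
ee_rot: [-0.0, -0.034, 0.999, 0.0]
force: [0.2, 0.4, 0.4]
grip_width: 0.001
grip_force: 0.0
time_s: 12.25
eef_pos: [499.6, 315.8, 66.4]
ee_rot: [-0.002, -0.034, 0.999, -0.001]
force: [0.1, -0.2, 0.1]
grip_width: 0.001
grip_force: 0.0
t 12.25 tray [ -0.7 160.2  66.4] turn needed [-0.002 -0.005  0.   ] F [ 0.1 -0.2  0.1] w 0.0
```

```bash
python3 -m jog '[{"tx":0,"ty":-13,"tz":0,"ax":0,"ay":0,"az":0,"jaw":1},{"tx":0,"ty":-13,"tz":0,"ax":0,"ay":0,"az":0,"jaw":1},{"tx":0,"ty":-13,"tz":0,"ax":0,"ay":0,"az":0,"jaw":1},{"tx":0,"ty":-13,"tz":0,"ax":0,"ay":0,"az":0,"jaw":1},{"tx":0,"ty":-13,"tz":0,"ax":0,"ay":0,"az":0,"jaw":1}]' && python3 -m jog '[{"tx":0,"ty":-5,"tz":3,"ax":0,"ay":0,"az":0,"jaw":1},{"tx":0,"ty":-5,"tz":4,"ax":0,"ay":0,"az":0,"jaw":1},{"tx":0,"ty":-5,"tz":5,"ax":0,"ay":0,"az":0,"jaw":1},{"tx":0,"ty":-2,"tz":6,"ax":0,"ay":0,"az":0,"jaw":1},{"tx":0,"ty":-2,"tz":5,"ax":0,"ay":0,"az":0,"jaw":1}]' && python3 -c "from h import *;st()"
```

```text
time_s: 12.88
eef_pos: [505.3, 250.5, 68.6]
ee_rot: [-0.0, -0.033, 0.999, 0.0]
force: [0.1, 1.7, -0.8]
grip_width: 0.002
grip_force: 0.7
time_s: 13.5
eef_pos: [506.5, 232.5, 45.0]
ee_rot: [-0.0, -0.034, 0.999, -0.0]
force: [-0.2, 1.1, 0.1]
grip_width: 0.001
grip_force: 0.3
t 13.5 tray [ 0.6 76.6 45. ] turn needed [-0. -0.  0.] F [-0.2  1.1  0.1] w 0.0
```

Contact is light and the cover is following. Now pressing down in small steps.

```bash
python3 -m jog '[{"tx":0,"ty":0,"tz":3,"ax":0,"ay":0,"az":0,"jaw":1},{"tx":0,"ty":0,"tz":2,"ax":0,"ay":0,"az":0,"jaw":1},{"tx":0,"ty":0,"tz":1,"ax":0,"ay":0,"az":0,"jaw":1},{"tx":0,"ty":0,"tz":1,"ax":0,"ay":0,"az":0,"jaw":1},{"tx":0,"ty":0,"tz":0,"ax":0,"ay":0,"az":0,"jaw":1}]'
```

```text
time_s: 14.12
eef_pos: [506.6, 232.6, 38.6]
ee_rot: [0.0, -0.034, 0.999, 0.0]
force: [-0.7, 0.0, 2.0]
grip_width: 0.002
grip_force: 0.6
```

```bash
python3 -m jog '[{"tx":0,"ty":0,"tz":1,"ax":0,"ay":0,"az":0,"jaw":1},{"tx":0,"ty":0,"tz":0,"ax":0,"ay":0,"az":0,"jaw":1}]'; python3 -m jog '[{"tx":0,"ty":0,"tz":1,"ax":0,"ay":0,"az":0,"jaw":1},{"tx":0,"ty":0,"tz":0,"ax":0,"ay":0,"az":0,"jaw":1}]'
```

```text
time_s: 14.38
eef_pos: [506.6, 232.6, 38.4]
ee_rot: [0.0, -0.034, 0.999, 0.0]
force: [-3.8, -1.0, 10.4]
grip_width: 0.002
grip_force: 5.2
time_s: 14.62
eef_pos: [506.7, 232.6, 38.3]
ee_rot: [0.0, -0.034, 0.999, -0.0]
force: [-7.3, -2.8, 18.8]
grip_width: -0.005
grip_force: 9.6
```

Firm stop at 38.3 mm against an expected 38.5, so it looks shut. Retract and verify.

```bash
python3 -m jog '[{"tx":0,"ty":0,"tz":-10,"ax":0,"ay":0,"az":0,"jaw":1},{"tx":0,"ty":0,"tz":-40,"ax":0,"ay":0,"az":0,"jaw":1},{"tx":0,"ty":-20,"tz":-50,"ax":0,"ay":0,"az":0,"jaw":1},{"tx":0,"ty":-55,"tz":-30,"ax":0,"ay":0,"az":0,"jaw":1},{"tx":0,"ty":-55,"tz":0,"ax":0,"ay":0,"az":0,"jaw":1}]' >/dev/null; python3 -m jog '[{"tx":0,"ty":-50,"tz":0,"ax":0,"ay":0,"az":0,"jaw":1},{"tx":0,"ty":0,"tz":0,"ax":0,"ay":0,"az":0,"jaw":1}]' >/dev/null; python3 - <<'E'
from h import *
st()
c=capture("top"); save(c,"t4"); i=cv2.imread("pics/t4.png"); cv2.imwrite("pics/t4c.png",cv2.resize(i[110:330,150:420],None,fx=2.6,fy=2.6,interpolation=cv2.INTER_CUBIC))
P=cloud(c); T=tray(P.reshape(-1,3)).reshape(P.shape)
for a in range(-80,81,40):
  print(a,[round(float(np.median(T[...,2][(abs(T[...,0]-a)<15)&(abs(T[...,1]-y)<4)])),1) for y in(65,75,85,95,104)])
E
```

```text
t 15.5 tray [   0.8 -105.9  166.6] turn needed [-0.     0.    -0.004] F [0.5 0.6 0.2] w -0.0
-80 [38.9, 38.8, 38.6, 39.0, 39.5]
-40 [39.2, 38.8, 39.5, 38.6, 38.8]
0 [38.9, 39.1, 38.8, 38.8, 39.0]
40 [38.9, 39.1, 39.0, 38.8, 38.9]
80 [39.3, 39.1, 39.1, 38.9, 39.2]
```

View pics/t4c.png

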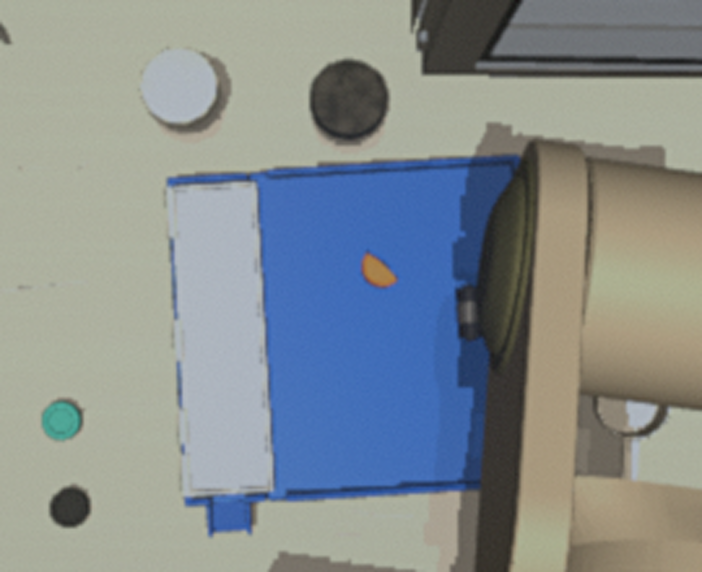

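The cover lies flat at about 39 mm over its whole area, at crop (222,340). The broken piece is still on the deck at (377,270), the jars stand where they were, and the arm is clear of everything.

```bash
python3 -c "from rig import finish_job;print(finish_job())"
```

```text
the job is handed in; nothing more can be done
None
```

The four whole lozenges are in the trough, the broken one is still on the deck, and the cover is pressed fully shut; the job was handed in at about 15.6 s.

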